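Find the balance point of a ridge beam and mark it with the lifting saddle

TASK

Find where the loaded ridge beam balances: without lifting it, slide it gently along the tipping stand, out over the steel fulcrum edge, only until it just tips by itself onto the catch bar, and leave it there tipped and barely resting on the bar. Then mark the balance point by setting the aluminium lifting saddle astride the beam directly above the fulcrum edge, fully down. Never lean on the beam, and leave the other things on the bench alone.

Things in the scene. Friction and masses are not known exactly. Their poses are not given: they have to be found in the camera images.
- stand: Fixed wooden tipping stand. Origin on the bench below the fulcrum edge's middle; x points the way the beam is slid, z up. Deck top at z 60 mm, x -150 to 0 mm, 70 mm wide, on a base board 80 mm wide, 12 mm thick, x -160 to +140 mm. Two guide strips (6 mm high, 8 mm wide, 30 mm apart inside) flank the beam from x -150 to -60 mm only.
- edge (a point): Middle of the fulcrum edge: the straight end of the deck's top (its last 12 mm steel), 60 mm above the bench, running along the stand's y axis; the beam is slid out over it.
- catch: Fixed round steel catch bar of the stand, 12 mm diameter, across the beam's way; origin at its middle, 115 mm beyond the fulcrum edge, 46 mm above the bench (top at 52 mm, 8 mm below the deck). The level beam passes over it; the tipped beam rests on it, front end down, sloping about 0.07 rad.
- beam: Square timber beam 320 x 24 x 24 mm, 0.46 kg, loose, flat on the deck along the stand's x, tail hanging free behind the deck. Origin mid-underside, x along it in the sliding direction, z up. A slug hidden inside: it balances up to 31 mm either side of its middle, which starts 55 to 75 mm behind the edge. A finger left against the tail can hold it from tipping by friction: back off to see.
- beam_front (a point): Centre of the beam's leading end face (+x end of the beam).
- beam_tail (a point): Centre of the beam's trailing end face (-x end); it rises by about 10 mm when the beam tips, its end face can be pushed.
- saddle: Aluminium lifting saddle, 0.04 kg, loose, upright on the bench: an upside-down U 22 mm long (x, the way the beam runs through), 38 mm wide (y), 24 mm high, legs 5 mm thick, 16 mm deep, 28 mm apart inside; on top a grip tab 12 (x) by 28 mm (y), z 24 to 56 mm. Origin midway between the leg bottoms, z up. Fully down, its origin is 8 mm above the beam's underside.
- chip_bowl: Black bowl of brick chips, 124 mm across, bystander; origin at its underside.
- tub: White open tub 100 mm across, 90 mm high, bystander; origin at its underside.
- screwdriver: Screwdriver lying down, bystander.
- offcut: Short timber offcut 140 x 32 x 18 mm, bystander; origin at the middle of its underside.
- brick_sample: Brick sample block 90 x 50 x 30 mm, bystander; origin at the middle of its underside.
- glue: White glue bottle, 54 mm across, 130 mm high, bystander; origin at its underside.
- wrench: Wrench lying down, bystander.

How it is judged:
By the outcome, as a careful person would: the job done as asked, in the order asked, and still so for the second after the job is handed in, with the robot touching nothing.
It also fails if it takes over 72 s, if anything falls off the work surface, if the arm or the gripper's body presses on something with over 40 N, if the wrist force passes 120 N, or if a joint passes its speed limit or range.

ROBOT

A 7-joint arm with a two-finger parallel gripper is mounted at the origin on the work surface. World frame = base frame: x ahead of the robot, y to its left, z up, the work surface at z = 0. Lengths are in mm, angles in rad, forces in N, time in s.
With the tool pointing down it reaches from about 400 to 875 mm from the base axis. Payload 4.4 kg.
Tool frame: the origin (TCP) lies midway between the tips of the shut fingers; the grasp point (between the pads) lies ctrl.grip_depth behind it (ctrl.grip_depth is the distance from the TCP to the grasp point, in mm); z points along the fingers, y is the line along which they close (so a half turn about z gives the same grasp; the last joint's range is limited). The gripper opens to 85 mm and grips with 20 to 120 N. Pads are 22 mm wide; open, the fingers measure 114 mm over their backs; the gripper's body (76 mm by 85 mm) begins 54 mm behind the grasp point. The pads swing forward as they close: fully open they stand 13 mm farther back than shut.
Start: joints at [-1.298, 0.628, 0.038, 1.517, -0.027, 0.996, -0.02], TCP at [216.007, 613.074, 196.613] pointing down, gripper open.
Joint ranges: [-3.06, 3.06], [-0.37, 2.12], [-1.25, 1.32], [0.18, 2.47], [-1.1, 4.24], [0.23, 1.98], [-2.94, 2.94]. Speed limits (rad/s): [2.57, 2.57, 3.14, 3.14, 3.14, 3.14, 3.14].

INTERFACE

Orientations are given as [roll, pitch, yaw] about the fixed x, y, z axes, in that order (R = Rz(yaw) Ry(pitch) Rx(roll)).
In Python, from cell import ctrl gives the robot as it stands.
- The arm moves only by the tool carry_out, never from a script. Its argument "deltas" is one flat list of numbers, 7 for each row, row after row: the turn, a rotation vector about the tool's x, y, z in degrees, then the shift along the tool's x, y, z in m, then the closure, from -1 (fully open) to 1 (shut). In form: [wx, wy, wz, dx, dy, dz, claw, wx, wy, wz, dx, dy, dz, claw, ...]. A call has 1 to 12 rows; each row shifts and turns the commanded pose from where the row before left it, along the tool's axes as they then stand; what a row does not reach is not made up. A row lasts 1/8 s, in which the tool goes at most 62.5 mm and 10.7 degrees, less where a joint would pass 70% of its speed; a pose out of reach is approached as far as the arm can. A call with a gripper value outside its range is refused whole. The fingers move at their own pace and stop on an object; the grip force is fixed at half the most. Time passes only in rows, so rows that do not move let the fingers close. It gives the time, the measured TCP pose, the force, the opening and the grip force at its end, in the units of the state.
- ctrl.read_state(): the state, without advancing time (a new reading comes with each control period).
- ctrl.get_image(name): name is "scene" or "top" or "wrist"; returns the picture (400x640x3 uint8, red, green, blue); there is no depth.
- ctrl.calibration(name): a dict with "mtx" (3x3 intrinsics, pixels), "R" (3x3) and "t" (3): a world point X has camera coordinates R X + t. Camera axes: x right, y down, z forward; pixel columns grow to the right and rows downward; lengths in mm; the calibration is good to about 2 mm. A picture is of the moment at which its call begins: read the wrist's pose just before it. calibration takes no time and is no camera call; for the wrist camera it gives the pose at the moment of the call.
- ctrl.finish_job(): hands the job in; it is judged then, once.
The state is a dict: "clock": time; "qpos": joint angles; "qd": joint speeds; "tau": joint torques, N m; "eef_pos": TCP position; "tool_rot": TCP orientation; "force": force on the tool from outside, world axes, zero at the start; "torque": the same for the moment, N m; "width": finger opening in mm; "gripper_force": force on a finger pad.
Only numpy, scipy, OpenCV 4.12 (cv2) and the standard library are available. Lean on these libraries where they do the work, as an engineer would, in place of code of your own. Each camera call takes 0.05 s, during which the arm holds its last target. There are 200 camera calls.

## Working session

There is one attempt and no reset: what is moved stays moved. The work goes in short steps, Python scripts to look and compute and a tool call to move; the robot and the scene stay as the last step left them, time stands still between calls to the robot, and variables do not carry over. Pictures are saved under pics/ and viewed, at most 13 in all, crops included, and the job is handed in when it is done.

Besides the shell and the picture viewer there is one more tool, called after ">>>" as a command line: name --argument value ..., lists and objects as JSON in quotes. carry_out: Moves the arm, as the interface text tells. Its arguments: {"type":"object","properties":{"deltas":{"type":"array"}},"required":["deltas"]}

```bash
ls; mkdir -p pics; python3 - <<'E'
from cell import ctrl
import cv2,numpy as np
for n in("scene","top"):
    cv2.imwrite(f"pics/{n}0.png",ctrl.get_image(n)[:,:,::-1])
    c=ctrl.calibration(n);print(n,c)
print(ctrl.read_state(),ctrl.grip_depth)
E
```

```text
pics
scene {'mtx': array([[396.39974107,   0.        , 314.19789697],
       [  0.        , 396.39974107, 198.98785177],
       [  0.        ,   0.        ,   1.        ]]), 'R': array([[ 0.44039999,  0.89778549, -0.00539034],
       [ 0.54136389, -0.27034088, -0.79614129],
       [-0.71622133,  0.34770248, -0.60508677]]), 't': array([-255.45541356, -253.01046814, 1665.56229278])}
top {'mtx': array([[361.27555266,   0.        , 318.70881519],
       [  0.        , 361.27555266, 200.17227547],
       [  0.        ,   0.        ,   1.        ]]), 'R': array([[-0.02640616, -0.99959135, -0.01094746],
       [-0.99893673,  0.02679971, -0.03751244],
       [ 0.0377905 ,  0.00994526, -0.99923619]]), 't': array([  10.33029649,  581.97192977, 1090.83440313])}
{'clock': 0.1, 'qpos': array([-1.29778814,  0.62922685,  0.03846662,  1.51827608, -0.02703218,
        0.99633249, -0.02000932]), 'qd': array([-0.00129506, -0.00206492,  0.00047204, -0.00140119, -0.00044995,
        0.00060764,  0.00177167]), 'tau': array([ 2.78895037e-03, -5.64531970e+01,  1.23021170e+00, -1.93973190e+01,
        1.11667888e-02,  5.43491813e-03,  6.72595377e-06]), 'eef_pos': array([215.80034806, 612.4601646 , 195.79628185]), 'tool_rot': array([-3.13986814e+00,  2.32911528e-06,  2.80273976e+00]), 'force': array([ 0.51578841, -0.3697731 , -0.11014467]), 'torque': array([ 0.00897429, -0.00864526, -0.04907087]), 'gripper_force': 0.0, 'width': 85.25361317906913} 18.700000000000003
```

View pics/top0.png

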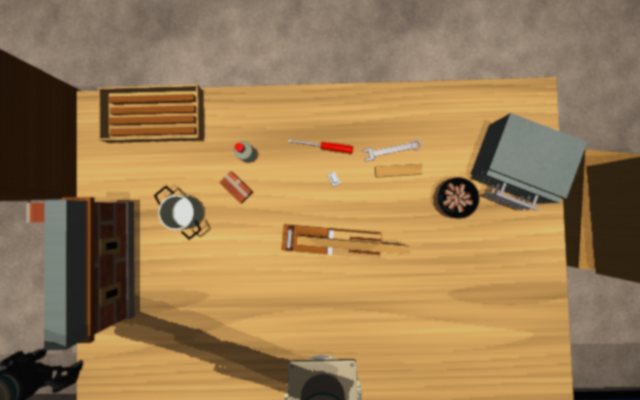

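View pics/scene0.png

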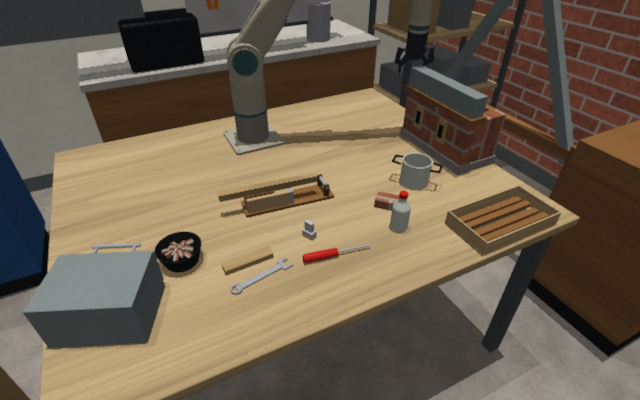

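Top view: the stand spans about (282–382, 243), with the catch bar at the left near (290,237), the steel edge near (331,243) and the beam tail near (408,245). The saddle is at (334,178). The beam slides toward the left, which is world +y.

```bash
cat > h.py <<'E'
from cell import ctrl
import cv2,numpy as np
from scipy.spatial.transform import Rotation as Ro
def ray(c,uv,z):
    d=c["R"].T@np.linalg.solve(c["mtx"],[uv[0],uv[1],1.]); o=-c["R"].T@c["t"]
    return o+d*(z-o[2])/d[2]
def proj(c,X):
    p=c["mtx"]@(c["R"]@np.array(X,float)+c["t"]); return p[:2]/p[2]
def delta(pos,rpy):  # tool-frame shift (m) and rotvec(deg) from measured pose
    s=ctrl.read_state(); R=Ro.from_euler('xyz',s["tool_rot"])
    return (R.inv()*Ro.from_euler('xyz',rpy)).as_rotvec(degrees=True).round(2), (R.inv().apply(np.array(pos)-s["eef_pos"])/1000).round(4)
E
python3 - <<'E'
from h import *
c=ctrl.calibration("top")
for n,uv,z in(("catch",(290,237),52),("edge",(331,243),60),("tail",(408,245),84),("saddle",(334,178),20)):print(n,ray(c,uv,z).round())
w=ctrl.calibration("wrist");s=ctrl.read_state()
R=Ro.from_euler('xyz',s["tool_rot"]).as_matrix()
print("cam in tool",R.T@(-w["R"].T@w["t"]-s["eef_pos"]),"\n",w["R"]@R,w["mtx"])
im=ctrl.get_image("top")[130:280,240:440]
cv2.imwrite("pics/topc.png",cv2.resize(im[:,:,::-1],None,fx=4,fy=4,interpolation=cv2.INTER_CUBIC))
E
```

```text
catch [475.  81.  52.]
edge [455. -38.  60.]
tail [ 446. -255.   84.]
saddle [648. -53.  20.]
cam in tool [ 7.78276374e+01 -9.01953044e-02 -1.76820725e+02] 
 [[ 3.20995703e-04  9.99999939e-01  1.35462671e-04]
 [-9.52547793e-01  3.46997099e-04 -3.04388864e-01]
 [-3.04388893e-01 -3.13271511e-05  9.52547847e-01]] [[304.74026118   0.         321.6527703 ]
 [  0.         304.74026118 201.34877317]
 [  0.           0.           1.        ]]
```

View pics/topc.png

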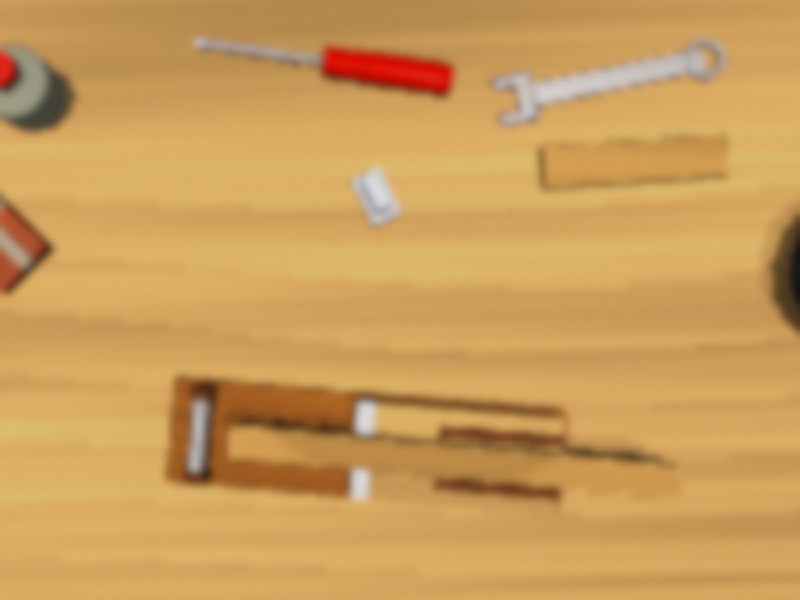

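Enlarged top view: the steel edge is centred near crop (362,448), the catch bar at (198,437), the beam front at (228,440) and the tail at (677,478). The saddle is at (376,196), turned by about 30°. Next I move the wrist camera over the stand for a closer measurement.

```bash
python3 - <<'E'
from h import *
print(delta([480,-80,250],[np.pi,0,3.06]))
E
```

```text
(array([-8.000e-02, -1.000e-02, -1.474e+01]), array([-0.4793, -0.5655, -0.0533]))
```

>>> carry_out --deltas '[0, 0, -7.4, -0.026, -0.055, -0.0045, -1, 0, 0, -7.4, -0.026, -0.055, -0.0045, -1, 0, 0, 0, -0.026, -0.055, -0.0045, -1, 0, 0, 0, -0.026, -0.055, -0.0045, -1, 0, 0, 0, -0.026, -0.055, -0.0045, -1, 0, 0, 0, -0.026, -0.055, -0.0045, -1, 0, 0, 0, -0.026, -0.055, -0.0045, -1, 0, 0, 0, -0.026, -0.055, -0.0045, -1, 0, 0, 0, -0.026, -0.055, -0.0045, -1, 0, 0, 0, -0.026, -0.055, -0.0045, -1, 0, 0, 0, -0.026, -0.055, -0.0045, -1, 0, 0, 0, 0, 0, 0, -1]'

```text
clock: 1.65
eef_pos: [431.0, -23.9, 246.5]
tool_rot: [-3.14, 0.002, 3.052]
force: [0.0, 1.5, 0.5]
width: 85.1
gripper_force: 0.0
```

```bash
python3 - <<'E'
from h import *
import pickle
s=ctrl.read_state();c=ctrl.calibration("wrist");im=ctrl.get_image("wrist")
pickle.dump((s,c,im),open("w1.pkl","wb"));print(s["eef_pos"],s["tool_rot"],s["clock"],s["qd"].max())
cv2.imwrite("pics/w1.png",im[:,:,::-1])
E
```

```text
[430.95505217 -23.90385653 246.45036519] [-3.13970157e+00  1.93958945e-03  3.05157169e+00] 1.65 0.04303908918840089
```

View pics/w1.png

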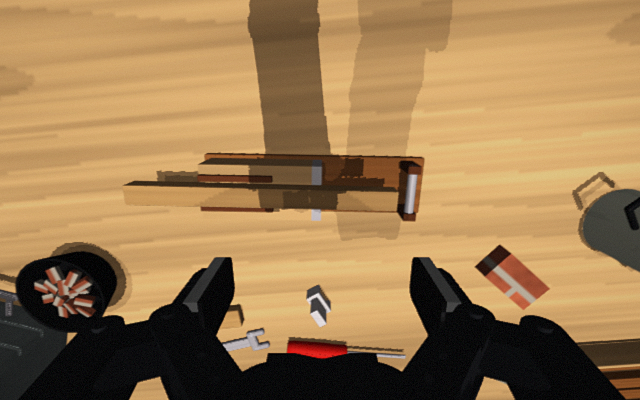

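Wrist view: steel fulcrum strip near (317,175) and (317,214), catch bar near (411,194), beam running from the tail near (124,195) to the front near (400,198). The saddle is near (318,303), between the open fingers. I zoom in for exact pixels.

```bash
python3 - <<'E'
import pickle,cv2,numpy as np
s,c,im=pickle.load(open("w1.pkl","rb"))
a=cv2.resize(im[145:230,115:435,::-1],None,fx=2.5,fy=2.5,interpolation=cv2.INTER_CUBIC)
b=cv2.resize(im[270:340,280:360,::-1],None,fx=5,fy=5,interpolation=cv2.INTER_CUBIC)
d=cv2.resize(im[145:230,290:350,::-1],None,fx=4.1,fy=4.1,interpolation=cv2.INTER_CUBIC)[:350]
o=np.zeros((570,800,3),np.uint8);o[:212,:a.shape[1]]=a[:212];o[215:215+350,:400]=b;o[215:215+348,410:410+246]=d[:348]
cv2.imwrite("pics/w1z.png",o)
E
```

```text
(no output)
```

View pics/w1z.png

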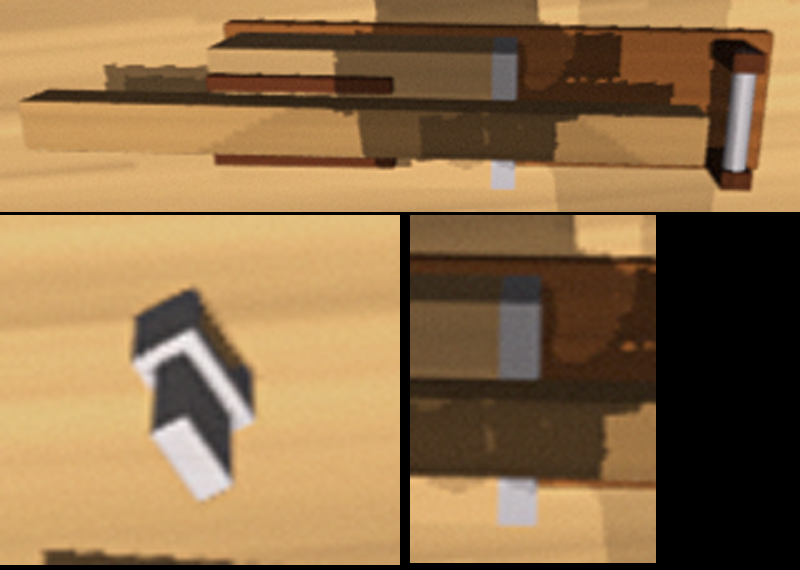

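```bash
python3 - <<'E'
from h import *
import pickle
s,c,im=pickle.load(open("w1.pkl","rb"))
def a(p,z):return ray(c,(p[0]/2.5+115,p[1]/2.5+145),z)
def b(p,z):return ray(c,(p[0]/5+280,(p[1]-215)/5+270),z)
n,f=ray(c,(321.8,166.6),60),ray(c,(321,220.4),60)
print("edge",n,f,(n+f)/2,np.linalg.norm(n-f),"perp ang",np.arctan2(*(f-n)[[1,0]]))
t,fr=[(a(p,84)+a(q,84))/2 for p,q in(((23,102),(25,150)),((707,114),(706,165)))]
print("tail",t,"front",fr,np.linalg.norm(fr-t),"ang",np.arctan2(fr[0]-t[0],fr[1]-t[1]))
cb=[a((742,72),52),a((734,172),52)];print("bar",cb)
q=np.array([b(p,56) for p in((152,434),(187,415),(233,484),(203,502))])
print(q,q.mean(0),"long",q[3]-q[0],q[2]-q[1],[np.linalg.norm(v) for v in(q[1]-q[0],q[2]-q[1],q[3]-q[0])])
# saddle roof shoulder z=24
print(b((135,364),24),b((192,331),24),b((255,422),24))
E
```

```text
edge [425.47294773 -23.78064244  60.        ] [494.74045045 -31.03196544  60.        ] [460.10669909 -27.40630394  60.        ] 69.64602369870285 perp ang -0.10430586031171081
tail [ 434.15647349 -254.90416948   84.        ] front [469.02154616  61.22060569  84.        ] 318.04158024966307 ang 0.10984502315928264
bar [array([446.06789449,  86.61279368,  52.        ]), array([498.80613583,  82.51227088,  52.        ])]
[[638.14686462 -59.33875599  56.        ]
 [632.58450237 -48.7167003   56.        ]
 [657.45020329 -37.63261125  56.        ]
 [662.9979321  -46.89370324  56.        ]] [647.79487559 -48.1454427   56.        ] long [24.85106748 12.44505275  0.        ] [24.86570092 11.08408905  0.        ] [np.float64(11.990326966610203), np.float64(27.224255957933003), np.float64(27.793072752059057)]
[637.03779426 -65.67803574  24.        ] [626.84234847 -47.1450375   24.        ] [661.37858465 -30.67061626  24.        ]
```

>>> carry_out --deltas '[0, 0, -0.9, -0.0055, -0.052, 0.019, 1, 0, 0, 0, -0.0055, -0.052, 0.019, 1, 0, 0, 0, -0.0055, -0.052, 0.019, 1, 0, 0, 0, -0.0055, -0.052, 0.019, 1, 0, 0, 0, -0.0055, -0.052, 0.019, 1, 0, 0, 0, 0, 0, 0.03, 1, 0, 0, 0, 0, 0, 0.03, 1, 0, 0, 0, 0, 0, 0.02, 1, 0, 0, 0, 0, 0, 0, 1, 0, 0, 0, 0, 0, 0, 1]'

```text
clock: 2.95
eef_pos: [440.2, -279.4, 71.7]
tool_rot: [3.141, 0.001, 3.078]
force: [0.9, -0.4, 0.2]
width: 0.0
gripper_force: 0.0
```

```bash
cat > look.py <<'E'
from h import *
import pickle,sys
s=ctrl.read_state();c=ctrl.calibration("wrist");im=ctrl.get_image("wrist")
pickle.dump((s,c,im),open(sys.argv[1]+".pkl","wb"));cv2.imwrite(f"pics/{sys.argv[1]}.png",im[:,:,::-1])
print(s["clock"],s["eef_pos"].round(1),s["tool_rot"].round(3),s["force"].round(2))
a=0.105;S=np.array([np.sin(a),np.cos(a)]);E=np.array([460.1,-27.4]);d=s["eef_pos"][:2]-E
print("tcp stand x,y",d@S,d@[-S[1],S[0]])
E
python3 look.py w2
```

```text
2.95 [ 440.2 -279.4   71.7] [3.141e+00 1.000e-03 3.078e+00] [ 0.89 -0.43  0.24]
tcp stand x,y -252.65911663392774 -6.645018138498896
```

View pics/w2.png

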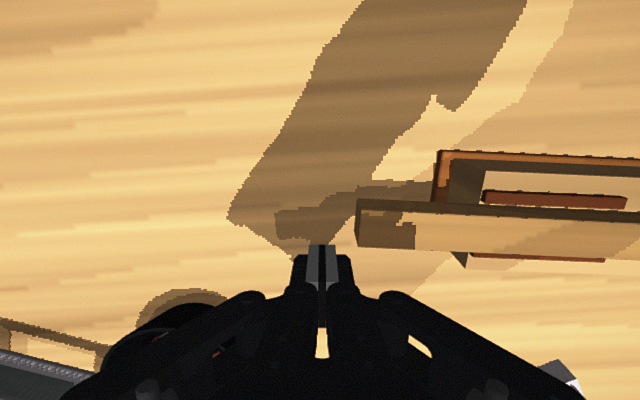

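The fingers are shut with tips near (322,247). The beam's tail end is at about (361,214)–(359,247), so the tool sits about 9 mm too far out sideways and its yaw is slightly off.

```bash
python3 - <<'E'
from h import *
import pickle
s,c,im=pickle.load(open("w2.pkl","rb"))
print(ray(c,(362,214),84),ray(c,(358,247),84))
for u in(308,337):print(ray(c,(u,247),72))
print(ray(c,(352,258),85), ray(c,(352,258),78),delta([431,-279.4,71],[np.pi,0,3.037]))
E
```

```text
[ 424.03130781 -255.24128168   84.        ] [ 444.79351296 -258.09360657   84.        ]
[ 448.79553515 -288.76164215   72.        ]
[ 449.96162878 -270.27879315   72.        ]
[ 451.33345042 -261.97373145   85.        ] [ 455.1422851  -261.43663427   78.        ] (array([-0.02,  0.08,  2.34]), array([ 0.0094, -0.0002,  0.0009]))
```

>>> carry_out --deltas '[0, 0, 2.34, 0.0094, 0, 0, 1, 0, 0, 0, 0, 0.006, 0, 1, 0, 0, 0, 0, 0.006, 0, 1, 0, 0, 0, 0, 0.006, 0, 1, 0, 0, 0, 0, 0.006, 0, 1, 0, 0, 0, 0, 0.006, 0, 1, 0, 0, 0, 0, 0.005, 0, 1, 0, 0, 0, 0, 0.003, 0, 1, 0, 0, 0, 0, 0, 0, 1, 0, 0, 0, 0, -0.008, 0, 1, 0, 0, 0, 0, 0, 0, 1, 0, 0, 0, 0, 0, 0, 1]'

```text
clock: 4.5
eef_pos: [433.1, -250.0, 71.1]
tool_rot: [3.142, -0.0, 3.035]
force: [-0.3, -0.6, -0.4]
width: -0.1
gripper_force: 0.0
```

```bash
python3 look.py w3
```

```text
4.5 [ 433.1 -250.    71.1] [ 3.142 -0.     3.035] [-0.33 -0.65 -0.43]
tcp stand x,y -224.18008421430198 3.509394079835696
```

View pics/w3.png

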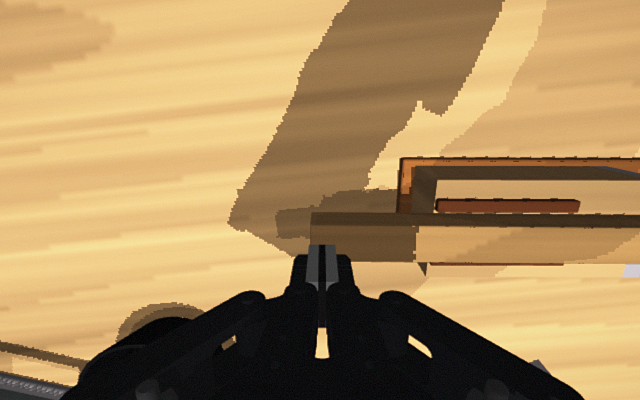

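The tail's left end is now at about (311,214), left of the finger tips at (322,247), so I check the geometry before pushing any further.

```bash
python3 - <<'E'
from h import *
import pickle
for k in("w2","w3"):
    s,c,im=pickle.load(open(k+".pkl","rb"))
    print(k,"TCP px",proj(c,s["eef_pos"]),"grasp pt",proj(c,s["eef_pos"]+[0,0,18.7]))
    E=np.array([460.1,-27.4]);S=np.array([np.sin(.105),np.cos(.105)])
    for x in (-230,-150,0):
        for l in (12,-12):
            p=E+S*x+np.array([-S[1],S[0]])*l
            print(x,l,proj(c,[*p,84]).round(1),proj(c,[*p,60]).round(1))
im=pickle.load(open("w3.pkl","rb"))[2][195:285,270:450,::-1]
cv2.imwrite("pics/w3z.png",cv2.resize(im,None,fx=4.4,fy=4.4,interpolation=cv2.INTER_CUBIC))
E
```

```text
w2 TCP px [321.84221713 233.61605436] grasp pt [321.85262883 246.88261211]
-230 12 [362.6 214. ] [357.9 201.3]
-230 -12 [359.3 251.7] [355.1 235.2]
-150 12 [500.8 219.5] [480.2 206.2]
-150 -12 [492.  256.7] [473.1 239.8]
0 12 [755.7 229.5] [706.3 215.2]
0 -12 [736.9 266. ] [691.3 248.2]
w3 TCP px [321.86744146 233.63211784] grasp pt [321.87792351 246.876024  ]
-230 12 [311.9 229.2] [313.  214.9]
-230 -12 [312.3 265.9] [313.3 248. ]
-150 12 [449.4 229.1] [434.9 214.8]
-150 -12 [444.4 265.8] [430.9 247.9]
0 12 [707.7 228.9] [663.5 214.6]
0 -12 [692.4 265.6] [651.5 247.7]
```

View pics/w3z.png

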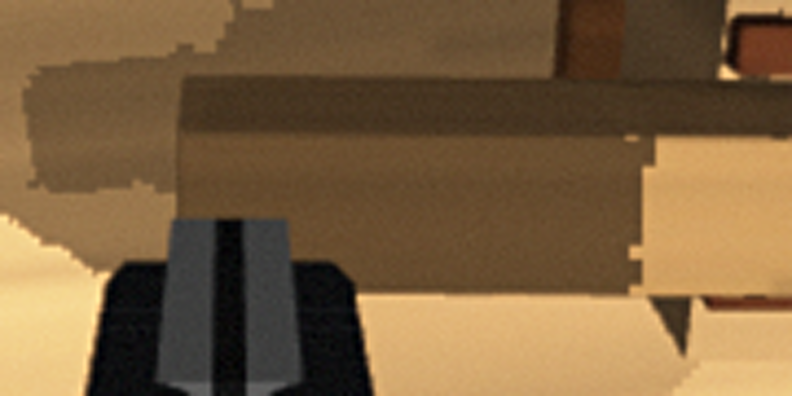

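```bash
python3 - <<'E'
from h import *
import pickle
s,c,im=pickle.load(open("w3.pkl","rb"))
R=Ro.from_euler('xyz',s["tool_rot"])
for x in(11,0,-11):
  print(x,[(h,*proj(c,s["eef_pos"]+R.apply([x,0,-h])).round(1)) for h in(0,10,20,30)])
print([proj(c,s["eef_pos"]+R.apply([0,y,-h])).round(1) for y in(-9,9) for h in (0,20)])
s0=ctrl.read_state();print(s0["width"],s0["eef_pos"],s0["qpos"])
E
```

```text
11 [(0, np.float64(321.9), np.float64(217.3)), (10, np.float64(321.9), np.float64(223.3)), (20, np.float64(321.9), np.float64(230.0)), (30, np.float64(321.9), np.float64(237.5))]
0 [(0, np.float64(321.9), np.float64(233.6)), (10, np.float64(321.9), np.float64(240.4)), (20, np.float64(321.9), np.float64(247.9)), (30, np.float64(321.9), np.float64(256.3))]
-11 [(0, np.float64(321.9), np.float64(249.4)), (10, np.float64(321.9), np.float64(256.9)), (20, np.float64(321.9), np.float64(265.1)), (30, np.float64(321.9), np.float64(274.3))]
[array([307.6, 233.6]), array([306. , 247.9]), array([336.1, 233.6]), array([337.7, 247.9])]
0.018707965309174325 [ 433.07527039 -249.77231504   71.02875936] [ 0.35311108  0.61971873  0.16822484  2.0482171  -0.20840811  0.48962603
  2.13973203]
```

```bash
python3 - <<'E'
from h import *
s=ctrl.read_state();c=ctrl.calibration("scene");im=ctrl.get_image("scene");cv2.imwrite("pics/s1.png",im[:,:,::-1])
old=cv2.imread("pics/scene0.png")[:,:,::-1]
for h in(0,10,20,37,55):print(h,proj(c,s["eef_pos"]+[0,0,h]).round(1))
u,v=proj(c,s["eef_pos"]).round().astype(int);print(u,v)
g=im.max(2).astype(int);d=np.abs(im.astype(int)-old).max(2)
for r in range(v-34,v+12):print(r,"".join("%4d"%x if y>25 else "   ." for x,y in zip(g[r,u-16:u+14],d[r,u-16:u+14])))
E
```

```text
0 [220.6 196.5]
10 [220.1 193.9]
20 [219.6 191.3]
37 [218.8 186.8]
55 [217.9 181.9]
221 197
163   22  21  20  21  20  20  21  22  21  21  19  21  21  19  20  20  20  19  30 113   . 138  44  28  31  30  22  20  21  48
164   21  21  21  20  21  20  19  21  21  21  21  21  20  19  19  21  21  19  94   . 154  72  23  23  22  21  20  21  32  78
165   20  21  21  20  20  21  19  19  21  20  22  21  21  21  19  20  21  73 149   . 106  22  22  23  22  20  21  24  66 110
166   75  20  21  21  21  20  19  20  21  20  21  21  20  20  20  21  75 144   . 145  43  23  24  27  22  20  21  49  98 127
167  150 105  42  20  20  20  22  20  21  20  19  21  22  22  22  21  98   . 158  74  22  20  23  25  22  20  36  83 121 128
168    .   . 144 105  43  21  21  22  32  66 101 106  19  22  22  20  98 148 109  21  20  21  22  20  22  24  69 115 128 128
169  157   .   .   . 144  76  21  21  41 115   . 156  22  22  22  21  77 112  45  23  23  22  21  20  20  49 100 128 128 128
170   81 137   .   .   . 101  21  22  32 130   .   .  18  20  21  19  32  47  25  24  23  21  21  20  35  82 120 128 128 129
171   21
[... 4041 characters left out ...]
127 126 126 127 127 126 126 125 125 123 122 121 121 119 119 119 118 119 119
204    .   .   .   .   .   . 159 127 126 126 126 126 126 126 126 125 125 123 122 120 120 119 118 118 118 118 118 119 120 122
205    .   .   .   .   .   . 126 126 126 126 126 126 124 124 122 121 120 118 117 117 118 118 118 118 118 121 123 124 126 127
206    .   .   .   .   . 156 126 125 124 124 123 121 119 118 118 118 117 117 117 118 118 120 121 123 125 126 129 129 129 144
207    .   .   .   . 156 124 123 121 120 119 118 117 117 117 117 117 118 119 120 122 123 125 127 128 128 128 128 128 128 155
208    .   .   .   . 120 119 118 117 117 117 117 117 117 118 119 121 123 124 126 127 128 128 128 127 127 127 126 127 128 143
```

The tips show at scene row 187.5 and wrist row 245, which both put them about 37 mm above the reported TCP. They therefore passed over the beam without touching it, and the tail is still at stand x ≈ -230. I back off, go 35 mm lower and push again.

>>> carry_out --deltas '[0, 0, 0, -0.0015, -0.0155, 0, 1, 0, 0, 0, 0, -0.0155, 0, 1, 0, 0, 0, 0, 0, 0.0175, 1, 0, 0, 0, 0, 0, 0.0175, 1, 0, 0, 0, 0, 0.0065, 0, 1, 0, 0, 0, 0, 0.0065, 0, 1, 0, 0, 0, 0, 0.0065, 0, 1, 0, 0, 0, 0, 0.0065, 0, 1, 0, 0, 0, 0, 0.0065, 0, 1, 0, 0, 0, 0, 0.0065, 0, 1, 0, 0, 0, 0, 0, 0, 1]'

```text
clock: 5.98
eef_pos: [435.8, -240.9, 36.2]
tool_rot: [3.141, -0.0, 3.037]
force: [0.7, -0.5, -0.0]
width: 0.2
gripper_force: 0.3
```

```bash
python3 look.py w4; python3 - <<'E'
from h import *
import pickle
im=pickle.load(open("w4.pkl","rb"))[2].astype(int)
for u in(350,356,362,370,380,400,430,460,500):print(u,im[205:285:2,u].sum(1)//3)
print(im[238,300:380].sum(1)//3)
E
```

```text
5.975 [ 435.8 -240.9   36.2] [ 3.141 -0.     3.037] [ 0.66 -0.55 -0.02]
tcp stand x,y -214.88606127736423 1.7684694792358626
350 [86 86 84 82 84 89 87 91 88 89 86 93 92 83 55 55 55 53 54 55 51 48 50 49
 50 51 50 28 24 18 22  9 14 13  7 15 16 16 16 12]
356 [83 81 88 85 86 87 84 87 88 87 86 90 89 80 53 60 54 52 54 54 53 54 56 75
 84 82 84 81 78 75 76 77 79 75 78 80 80 80 77 86]
362 [85 81 83 86 88 85 87 86 86 89 88 89 91 83 53 54 53 53 55 55 51 53 55 77
 82 82 79 80 78 76 77 76 79 76 78 82 81 79 79 78]
370 [84 86 86 85 82 82 81 81 86 86 91 91 93 82 56 56 52 54 52 57 52 54 55 72
 81 84 82 83 80 75 75 72 78 79 78 79 79 76 78 77]
380 [85 87 83 83 83 80 79 82 87 91 89 88 95 83 51 57 52 55 53 57 50 52 59 72
 82 80 84 80 81 75 76 77 79 81 81 79 82 78 76 77]
400 [58 47 48 49 55 54 51 49 47 49 50 51 54 53 54 54 55 55 55 51 54 54 56 76
 83 78 83 82 80 79 75 74 79 77 76 83 82 82 79 75]
430 [49 49 50 53 58 55 58 62 61 62 57 61 57 58 57 55 53 54 58 56 51 52 55 71
 84 81 85 79 81 75 76 77 76 76 79 79 78 76 79 80]
460 [163 163 163 159 168  39  25  63  71  68  73  72  71  65  47  52  56  55
  56  53  55  54  55 116 165 168 167 167 161 159 159 159 163 162 165 162
 165 164 161 161]
500 [164 161 162 160 167  57  22  61  73  68  69  72  72  64  46  46  51  54
  50  55  52  52  51 104 161 164 163 164 160 160 156 160 159 161 162 164
 164 162 161 161]
[ 96  96  96  98  93  93  94  95  98  96  96  95  99  95  96  99  96  95
 101  98  97  97  97  97  96  99  96 100  93  98  96  99  97  97  95 101
 100  97  98  95  94  95  91  97  95  94  98  61  50  51  52  55  55  54
  54  52  55  53  55  54  56  55  51  53  55  53  52  53  56  55  57  55
  53  53  51  52  57  52  58  51]
```

```bash
cat > tip.py <<'E'
from h import *
s=ctrl.read_state();c=ctrl.calibration("wrist");im=ctrl.get_image("wrist").astype(int).sum(2)/3
a=0.105;S=np.array([np.sin(a),np.cos(a)]);E=np.array([460.1,-27.4])
row=im[236:248,300:400].mean(0);u=300+int(np.argmin(np.diff(cv2.blur(row[None],(3,1))[0])))+.5
def top(col):
    p=im[225:272,col-4:col+5].mean(1);return 225+int(np.argmax(p[3:]-p[:-3]))+1.5
print("t",s["clock"],"F",s["force"].round(1),"tcp",s["eef_pos"].round(1),"x",((s["eef_pos"][:2]-E)@S).round(1))
print("tail u",u,"tail stand x",((ray(c,(u,241),71)[:2]-E)@S).round(1),"top edge v",[top(k) for k in(365,400,440,480,520,560)])
E
python3 tip.py
```

```text
t 6.025 F [ 0.2 -0.5  0.4] tcp [ 435.6 -240.9   36. ] x -214.9
tail u 347.5 tail stand x -201.8 top edge v [229.5, 251.5, 228.5, 251.5, 251.5, 252.5]
```

>>> carry_out --deltas '[0, 0, 0, 0, 0.004, 0, 1, 0, 0, 0, 0, 0.004, 0, 1, 0, 0, 0, 0, 0, 0, 1, 0, 0, 0, 0, -0.005, 0, 1, 0, 0, 0, 0, 0, 0, 1, 0, 0, 0, 0, 0, 0, 1]'

```text
clock: 6.82
eef_pos: [435.8, -238.8, 36.0]
tool_rot: [3.141, -0.0, 3.036]
force: [0.2, -0.4, -0.1]
width: -0.1
gripper_force: 0.0
```

```bash
sed -i 's/p=im\[225:272/p=im[240:280/;s/return 225/return 240/' tip.py; python3 tip.py
```

```text
t 6.825 F [ 0.2 -0.4 -0.1] tcp [ 435.8 -238.8   36. ] x -212.8
tail u 357.5 tail stand x -194.6 top edge v [251.5, 251.5, 250.5, 251.5, 251.5, 252.5]
```

>>> carry_out --deltas '[0, 0, 0, 0, 0.005, 0, 1, 0, 0, 0, 0, 0.0025, 0, 1, 0, 0, 0, 0, 0, 0, 1, 0, 0, 0, 0, -0.005, 0, 1, 0, 0, 0, 0, 0, 0, 1, 0, 0, 0, 0, 0, 0, 1, 0, 0, 0, 0, 0, 0, 1]'

```text
clock: 7.75
eef_pos: [436.1, -236.3, 36.1]
tool_rot: [3.141, -0.0, 3.036]
force: [0.1, 0.6, 0.9]
width: -0.4
gripper_force: 0.0
```

```bash
python3 tip.py
```

```text
t 7.75 F [0.1 0.6 0.9] tcp [ 436.1 -236.3   36.1] x -210.3
tail u 356.5 tail stand x -192.6 top edge v [251.5, 251.5, 258.5, 252.5, 252.5, 252.5]
```

>>> carry_out --deltas '[0, 0, 0, 0, 0.005, 0, 1, 0, 0, 0, 0, 0.0025, 0, 1, 0, 0, 0, 0, 0, 0, 1, 0, 0, 0, 0, -0.005, 0, 1, 0, 0, 0, 0, 0, 0, 1, 0, 0, 0, 0, 0, 0, 1, 0, 0, 0, 0, 0, 0, 1]'

```text
clock: 8.68
eef_pos: [436.4, -233.8, 36.0]
tool_rot: [3.141, -0.0, 3.036]
force: [0.2, -0.5, -0.7]
width: -0.0
gripper_force: 0.0
```

```bash
python3 tip.py
```

```text
t 8.675 F [ 0.2 -0.5 -0.7] tcp [ 436.4 -233.8   36. ] x -207.7
tail u 356.5 tail stand x -190.1 top edge v [252.5, 251.5, 269.5, 251.5, 251.5, 252.5]
```

>>> carry_out --deltas '[0, 0, 0, 0, 0.005, 0, 1, 0, 0, 0, 0, 0.0025, 0, 1, 0, 0, 0, 0, 0, 0, 1, 0, 0, 0, 0, -0.005, 0, 1, 0, 0, 0, 0, 0, 0, 1, 0, 0, 0, 0, 0, 0, 1, 0, 0, 0, 0, 0, 0, 1]'

```text
clock: 9.6
eef_pos: [436.6, -231.3, 36.1]
tool_rot: [3.141, -0.0, 3.036]
force: [0.4, -0.4, 0.6]
width: 0.4
gripper_force: 0.0
```

```bash
python3 tip.py
```

```text
t 9.6 F [ 0.4 -0.4  0.6] tcp [ 436.6 -231.3   36.1] x -205.2
tail u 356.5 tail stand x -187.6 top edge v [252.5, 252.5, 251.5, 252.5, 252.5, 252.5]
```

>>> carry_out --deltas '[0, 0, 0, 0, 0.005, 0, 1, 0, 0, 0, 0, 0.0025, 0, 1, 0, 0, 0, 0, 0, 0, 1, 0, 0, 0, 0, -0.005, 0, 1, 0, 0, 0, 0, 0, 0, 1, 0, 0, 0, 0, 0, 0, 1, 0, 0, 0, 0, 0, 0, 1]'

```text
clock: 10.52
eef_pos: [436.9, -228.8, 36.0]
tool_rot: [3.141, -0.0, 3.036]
force: [-0.5, 0.2, 0.2]
width: -0.2
gripper_force: 0.0
```

```bash
python3 tip.py
```

```text
t 10.525 F [-0.5  0.2  0.2] tcp [ 436.9 -228.8   36. ] x -202.7
tail u 356.5 tail stand x -185.1 top edge v [252.5, 252.5, 252.5, 252.5, 252.5, 252.5]
```

>>> carry_out --deltas '[0, 0, 0, 0, 0.005, 0, 1, 0, 0, 0, 0, 0.0025, 0, 1, 0, 0, 0, 0, 0, 0, 1, 0, 0, 0, 0, -0.005, 0, 1, 0, 0, 0, 0, 0, 0, 1, 0, 0, 0, 0, 0, 0, 1, 0, 0, 0, 0, 0, 0, 1]'

```text
clock: 11.45
eef_pos: [437.1, -226.3, 36.0]
tool_rot: [3.141, -0.0, 3.036]
force: [-0.3, 0.3, 0.1]
width: -0.1
gripper_force: 0.0
```

```bash
python3 tip.py
```

```text
t 11.45 F [-0.3  0.3  0.1] tcp [ 437.1 -226.3   36. ] x -200.2
tail u 356.5 tail stand x -182.6 top edge v [252.5, 252.5, 251.5, 252.5, 252.5, 252.5]
```

>>> carry_out --deltas '[0, 0, 0, 0, 0.005, 0, 1, 0, 0, 0, 0, 0.0025, 0, 1, 0, 0, 0, 0, 0, 0, 1, 0, 0, 0, 0, -0.005, 0, 1, 0, 0, 0, 0, 0, 0, 1, 0, 0, 0, 0, 0, 0, 1, 0, 0, 0, 0, 0, 0, 1]'

```text
clock: 12.38
eef_pos: [437.4, -223.8, 36.1]
tool_rot: [3.141, -0.0, 3.036]
force: [-0.4, -0.0, -0.5]
width: -0.1
gripper_force: 0.0
```

```bash
python3 tip.py
```

```text
t 12.375 F [-0.4 -0.  -0.5] tcp [ 437.4 -223.8   36.1] x -197.7
tail u 356.5 tail stand x -180.1 top edge v [252.5, 252.5, 251.5, 252.5, 252.5, 252.5]
```

>>> carry_out --deltas '[0, 0, 0, 0, 0.005, 0, 1, 0, 0, 0, 0, 0.0025, 0, 1, 0, 0, 0, 0, 0, 0, 1, 0, 0, 0, 0, -0.005, 0, 1, 0, 0, 0, 0, 0, 0, 1, 0, 0, 0, 0, 0, 0, 1, 0, 0, 0, 0, 0, 0, 1]'

```text
clock: 13.3
eef_pos: [437.7, -221.3, 36.1]
tool_rot: [3.141, -0.0, 3.036]
force: [0.3, 0.1, -1.5]
width: 0.2
gripper_force: 0.0
```

```bash
python3 tip.py
```

```text
t 13.3 F [ 0.3  0.1 -1.5] tcp [ 437.7 -221.3   36.1] x -195.2
tail u 355.5 tail stand x -178.1 top edge v [252.5, 252.5, 252.5, 252.5, 252.5, 252.5]
```

>>> carry_out --deltas '[0, 0, 0, 0, 0.005, 0, 1, 0, 0, 0, 0, 0.0025, 0, 1, 0, 0, 0, 0, 0, 0, 1, 0, 0, 0, 0, -0.005, 0, 1, 0, 0, 0, 0, 0, 0, 1, 0, 0, 0, 0, 0, 0, 1, 0, 0, 0, 0, 0, 0, 1]'

```text
clock: 14.22
eef_pos: [438.0, -218.9, 36.1]
tool_rot: [3.141, -0.0, 3.036]
force: [0.4, -0.3, -0.0]
width: 0.2
gripper_force: 0.0
```

```bash
python3 tip.py
```

```text
t 14.225 F [ 0.4 -0.3 -0. ] tcp [ 438.  -218.9   36.1] x -192.7
tail u 356.5 tail stand x -175.1 top edge v [253.5, 253.5, 254.5, 252.5, 252.5, 252.5]
```

The near-tail values shifted by about 1 px, which could be a slow tip starting, so I wait before pushing again.

>>> carry_out --deltas '[0, 0, 0, 0, 0, 0, 1, 0, 0, 0, 0, 0, 0, 1, 0, 0, 0, 0, 0, 0, 1, 0, 0, 0, 0, 0, 0, 1]'

```text
clock: 14.78
eef_pos: [438.0, -219.0, 36.1]
tool_rot: [3.142, -0.0, 3.036]
force: [-0.0, 0.4, 0.6]
width: 0.0
gripper_force: 0.0
```

```bash
python3 tip.py
```

```text
t 14.775 F [-0.   0.4  0.6] tcp [ 438.  -219.    36.1] x -192.8
tail u 356.5 tail stand x -175.2 top edge v [252.5, 253.5, 252.5, 252.5, 252.5, 252.5]
```

Not tipped; it was noise.

>>> carry_out --deltas '[0, 0, 0, 0, 0.005, 0, 1, 0, 0, 0, 0, 0.0025, 0, 1, 0, 0, 0, 0, 0, 0, 1, 0, 0, 0, 0, -0.005, 0, 1, 0, 0, 0, 0, 0, 0, 1, 0, 0, 0, 0, 0, 0, 1, 0, 0, 0, 0, 0, 0, 1]'

```text
clock: 15.7
eef_pos: [438.2, -216.4, 36.1]
tool_rot: [3.141, -0.0, 3.036]
force: [0.1, -0.9, -0.1]
width: -0.1
gripper_force: 0.0
```

```bash
python3 tip.py
```

```text
t 15.7 F [ 0.1 -0.9 -0.1] tcp [ 438.2 -216.4   36.1] x -190.2
tail u 355.5 tail stand x -173.1 top edge v [253.5, 253.5, 266.5, 252.5, 252.5, 252.5]
```

>>> carry_out --deltas '[0, 0, 0, 0, 0.005, 0, 1, 0, 0, 0, 0, 0.0025, 0, 1, 0, 0, 0, 0, 0, 0, 1, 0, 0, 0, 0, -0.005, 0, 1, 0, 0, 0, 0, 0, 0, 1, 0, 0, 0, 0, 0, 0, 1, 0, 0, 0, 0, 0, 0, 1]'

```text
clock: 16.62
eef_pos: [438.5, -213.9, 36.1]
tool_rot: [3.141, -0.0, 3.036]
force: [-0.4, 0.7, 0.4]
width: -0.2
gripper_force: 0.0
```

```bash
python3 tip.py
```

```text
t 16.625 F [-0.4  0.7  0.4] tcp [ 438.5 -213.9   36.1] x -187.7
tail u 355.5 tail stand x -170.6 top edge v [253.5, 253.5, 252.5, 253.5, 253.5, 253.5]
```

>>> carry_out --deltas '[0, 0, 0, 0, 0.005, 0, 1, 0, 0, 0, 0, 0.0025, 0, 1, 0, 0, 0, 0, 0, 0, 1, 0, 0, 0, 0, -0.005, 0, 1, 0, 0, 0, 0, 0, 0, 1, 0, 0, 0, 0, 0, 0, 1, 0, 0, 0, 0, 0, 0, 1]'

```text
clock: 17.55
eef_pos: [438.7, -211.4, 36.1]
tool_rot: [3.141, -0.0, 3.036]
force: [-0.3, -0.3, 0.1]
width: -0.3
gripper_force: 0.0
```

```bash
python3 tip.py
```

```text
t 17.55 F [-0.3 -0.3  0.1] tcp [ 438.7 -211.4   36.1] x -185.2
tail u 353.5 tail stand x -169.1 top edge v [253.5, 253.5, 252.5, 253.5, 253.5, 253.5]
```

>>> carry_out --deltas '[0, 0, 0, 0, 0.005, 0, 1, 0, 0, 0, 0, 0.0025, 0, 1, 0, 0, 0, 0, 0, 0, 1, 0, 0, 0, 0, -0.005, 0, 1, 0, 0, 0, 0, 0, 0, 1, 0, 0, 0, 0, 0, 0, 1, 0, 0, 0, 0, 0, 0, 1]'

```text
clock: 18.48
eef_pos: [439.0, -208.9, 36.1]
tool_rot: [3.141, -0.0, 3.036]
force: [-0.0, 0.5, 0.2]
width: 0.1
gripper_force: 0.0
```

```bash
python3 tip.py
```

```text
t 18.475 F [-0.   0.5  0.2] tcp [ 439.  -208.9   36.1] x -182.7
tail u 349.5 tail stand x -168.6 top edge v [253.5, 253.5, 256.5, 253.5, 253.5, 253.5]
```

The apparent tail position has stopped advancing. I look at the picture.

```bash
python3 - <<'E'
from h import *
im=ctrl.get_image("wrist")[190:290,270:640]
cv2.imwrite("pics/w5z.png",cv2.resize(im[:,:,::-1],None,fx=2.1,fy=3,interpolation=cv2.INTER_CUBIC))
E
```

```text
(no output)
```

View pics/w5z.png

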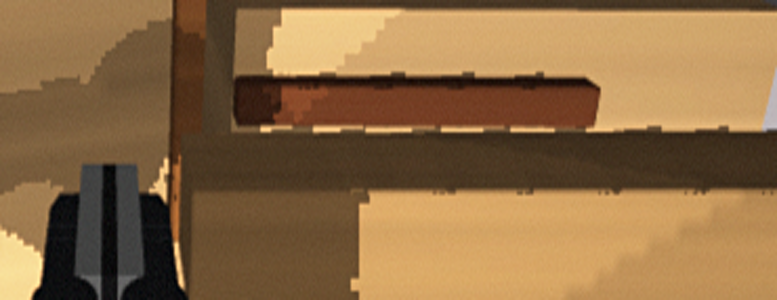

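Crop: the tail's real edge is at about (187,150), i.e. u ≈ 358. The base board's end at u ≈ 350 had fooled the tail detector. The beam is still level with its middle near -5, so I carry on and judge by the top-edge values.

>>> carry_out --deltas '[0, 0, 0, 0, 0.005, 0, 1, 0, 0, 0, 0, 0.0025, 0, 1, 0, 0, 0, 0, 0, 0, 1, 0, 0, 0, 0, -0.005, 0, 1, 0, 0, 0, 0, 0, 0, 1, 0, 0, 0, 0, 0, 0, 1, 0, 0, 0, 0, 0, 0, 1]'

```text
clock: 19.45
eef_pos: [439.3, -206.4, 36.1]
tool_rot: [3.141, -0.0, 3.036]
force: [0.5, 0.4, -0.2]
width: -0.1
gripper_force: 0.0
```

```bash
python3 tip.py
```

```text
t 19.45 F [ 0.5  0.4 -0.2] tcp [ 439.3 -206.4   36.1] x -180.2
tail u 346.5 tail stand x -167.7 top edge v [254.5, 253.5, 267.5, 253.5, 253.5, 253.5]
```

>>> carry_out --deltas '[0, 0, 0, 0, 0.005, 0, 1, 0, 0, 0, 0, 0.0025, 0, 1, 0, 0, 0, 0, 0, 0, 1, 0, 0, 0, 0, -0.005, 0, 1, 0, 0, 0, 0, 0, 0, 1, 0, 0, 0, 0, 0, 0, 1, 0, 0, 0, 0, 0, 0, 1]'

```text
clock: 20.38
eef_pos: [439.5, -203.9, 36.1]
tool_rot: [3.141, -0.0, 3.036]
force: [-0.4, -0.5, -0.5]
width: 0.0
gripper_force: 0.0
```

```bash
python3 tip.py
```

```text
t 20.375 F [-0.4 -0.5 -0.5] tcp [ 439.5 -203.9   36.1] x -177.7
tail u 343.5 tail stand x -166.7 top edge v [254.5, 253.5, 277.5, 253.5, 253.5, 253.5]
```

>>> carry_out --deltas '[0, 0, 0, 0, 0.005, 0, 1, 0, 0, 0, 0, 0.0025, 0, 1, 0, 0, 0, 0, 0, 0, 1, 0, 0, 0, 0, -0.005, 0, 1, 0, 0, 0, 0, 0, 0, 1, 0, 0, 0, 0, 0, 0, 1, 0, 0, 0, 0, 0, 0, 1]'

```text
clock: 21.3
eef_pos: [439.8, -201.4, 36.0]
tool_rot: [3.141, -0.0, 3.036]
force: [-0.3, 0.3, 0.2]
width: 0.3
gripper_force: 0.0
```

```bash
python3 tip.py
```

```text
t 21.3 F [-0.3  0.3  0.2] tcp [ 439.8 -201.4   36. ] x -175.2
tail u 339.5 tail stand x -166.2 top edge v [254.5, 254.5, 254.5, 253.5, 253.5, 253.5]
```

>>> carry_out --deltas '[0, 0, 0, 0, 0.005, 0, 1, 0, 0, 0, 0, 0.0025, 0, 1, 0, 0, 0, 0, 0, 0, 1, 0, 0, 0, 0, -0.005, 0, 1, 0, 0, 0, 0, 0, 0, 1, 0, 0, 0, 0, 0, 0, 1, 0, 0, 0, 0, 0, 0, 1]'

```text
clock: 22.22
eef_pos: [440.0, -198.9, 36.1]
tool_rot: [3.141, -0.0, 3.036]
force: [0.7, -0.7, 0.5]
width: -0.0
gripper_force: 0.0
```

```bash
python3 tip.py
```

```text
t 22.225 F [ 0.7 -0.7  0.5] tcp [ 440.  -198.9   36.1] x -172.7
tail u 336.5 tail stand x -165.3 top edge v [254.5, 254.5, 261.5, 253.5, 253.5, 253.5]
```

>>> carry_out --deltas '[0, 0, 0, 0, 0.005, 0, 1, 0, 0, 0, 0, 0.0025, 0, 1, 0, 0, 0, 0, 0, 0, 1, 0, 0, 0, 0, -0.005, 0, 1, 0, 0, 0, 0, 0, 0, 1, 0, 0, 0, 0, 0, 0, 1, 0, 0, 0, 0, 0, 0, 1]'

```text
clock: 23.15
eef_pos: [440.3, -196.5, 36.1]
tool_rot: [3.141, -0.0, 3.036]
force: [0.4, 0.1, -0.4]
width: 0.2
gripper_force: 0.0
```

```bash
python3 tip.py
```

```text
t 23.15 F [ 0.4  0.1 -0.4] tcp [ 440.3 -196.5   36.1] x -170.2
tail u 333.5 tail stand x -164.3 top edge v [254.5, 254.5, 269.5, 254.5, 254.5, 253.5]
```

>>> carry_out --deltas '[0, 0, 0, 0, 0.005, 0, 1, 0, 0, 0, 0, 0.0025, 0, 1, 0, 0, 0, 0, 0, 0, 1, 0, 0, 0, 0, -0.005, 0, 1, 0, 0, 0, 0, 0, 0, 1, 0, 0, 0, 0, 0, 0, 1, 0, 0, 0, 0, 0, 0, 1]'

```text
clock: 24.08
eef_pos: [440.6, -194.0, 36.1]
tool_rot: [3.141, -0.0, 3.036]
force: [-0.4, -0.0, 0.2]
width: -0.2
gripper_force: 0.0
```

```bash
python3 tip.py
```

```text
t 24.075 F [-0.4 -0.   0.2] tcp [ 440.6 -194.    36.1] x -167.7
tail u 355.5 tail stand x -150.6 top edge v [254.5, 254.5, 254.5, 254.5, 254.5, 254.5]
```

>>> carry_out --deltas '[0, 0, 0, 0, 0.005, 0, 1, 0, 0, 0, 0, 0.0025, 0, 1, 0, 0, 0, 0, 0, 0, 1, 0, 0, 0, 0, -0.005, 0, 1, 0, 0, 0, 0, 0, 0, 1, 0, 0, 0, 0, 0, 0, 1, 0, 0, 0, 0, 0, 0, 1]'

```text
clock: 25.0
eef_pos: [440.9, -191.5, 36.1]
tool_rot: [3.141, -0.0, 3.036]
force: [0.3, 0.4, -0.3]
width: 0.0
gripper_force: 0.0
```

```bash
python3 tip.py
```

```text
t 25.0 F [ 0.3  0.4 -0.3] tcp [ 440.9 -191.5   36.1] x -165.2
tail u 355.5 tail stand x -148.1 top edge v [255.5, 255.5, 254.5, 254.5, 254.5, 254.5]
```

>>> carry_out --deltas '[0, 0, 0, 0, 0.005, 0, 1, 0, 0, 0, 0, 0.0025, 0, 1, 0, 0, 0, 0, 0, 0, 1, 0, 0, 0, 0, -0.005, 0, 1, 0, 0, 0, 0, 0, 0, 1, 0, 0, 0, 0, 0, 0, 1, 0, 0, 0, 0, 0, 0, 1]'

```text
clock: 25.92
eef_pos: [441.1, -189.0, 36.0]
tool_rot: [3.141, -0.0, 3.036]
force: [-0.3, 0.4, -0.0]
width: -0.1
gripper_force: 0.0
```

```bash
python3 tip.py
```

```text
t 25.925 F [-0.3  0.4 -0. ] tcp [ 441.1 -189.    36. ] x -162.7
tail u 355.5 tail stand x -145.6 top edge v [255.5, 255.5, 263.5, 254.5, 254.5, 254.5]
```

>>> carry_out --deltas '[0, 0, 0, 0, 0.005, 0, 1, 0, 0, 0, 0, 0.0025, 0, 1, 0, 0, 0, 0, 0, 0, 1, 0, 0, 0, 0, -0.005, 0, 1, 0, 0, 0, 0, 0, 0, 1, 0, 0, 0, 0, 0, 0, 1, 0, 0, 0, 0, 0, 0, 1]'

```text
clock: 26.85
eef_pos: [441.4, -186.5, 36.1]
tool_rot: [3.141, -0.0, 3.036]
force: [-0.7, -0.2, 0.1]
width: 0.2
gripper_force: 0.0
```

```bash
python3 tip.py
```

```text
t 26.85 F [-0.7 -0.2  0.1] tcp [ 441.4 -186.5   36.1] x -160.2
tail u 319.5 tail stand x -161.4 top edge v [255.5, 255.5, 271.5, 255.5, 254.5, 254.5]
```

>>> carry_out --deltas '[0, 0, 0, 0, 0.005, 0, 1, 0, 0, 0, 0, 0.0025, 0, 1, 0, 0, 0, 0, 0, 0, 1, 0, 0, 0, 0, -0.005, 0, 1, 0, 0, 0, 0, 0, 0, 1, 0, 0, 0, 0, 0, 0, 1, 0, 0, 0, 0, 0, 0, 1]'

```text
clock: 27.78
eef_pos: [441.6, -184.0, 36.0]
tool_rot: [3.141, -0.0, 3.036]
force: [0.1, 0.2, 0.2]
width: 0.8
gripper_force: 0.0
```

```bash
python3 tip.py
```

```text
t 27.775 F [0.1 0.2 0.2] tcp [ 441.6 -184.    36. ] x -157.7
tail u 317.5 tail stand x -159.9 top edge v [256.5, 256.5, 256.5, 255.5, 255.5, 255.5]
```

>>> carry_out --deltas '[0, 0, 0, 0, 0.005, 0, 1, 0, 0, 0, 0, 0.0025, 0, 1, 0, 0, 0, 0, 0, 0, 1, 0, 0, 0, 0, -0.005, 0, 1, 0, 0, 0, 0, 0, 0, 1, 0, 0, 0, 0, 0, 0, 1, 0, 0, 0, 0, 0, 0, 1]'

```text
clock: 28.7
eef_pos: [441.9, -181.6, 36.1]
tool_rot: [3.141, -0.0, 3.036]
force: [-0.2, 0.8, 0.4]
width: 0.3
gripper_force: 0.0
```

```bash
python3 tip.py
```

```text
t 28.7 F [-0.2  0.8  0.4] tcp [ 441.9 -181.6   36.1] x -155.2
tail u 313.5 tail stand x -159.5 top edge v [266.5, 264.5, 263.5, 261.5, 260.5, 258.5]
```

Tipped: the top edge now slopes from 266.5 at the tail to 258.5, where it was level before. I withdraw the finger backwards and up, then go above the saddle.

>>> carry_out --deltas '[0, 0, 0, 0, -0.025, 0, 1, 0, 0, 0, 0, 0, -0.03, 1, 0, 0, 0, 0, 0, -0.04, 1, 0, 0, 0, 0, 0, -0.045, 1, 0, 0, 0, -0.038, 0.036, 0, -1, 0, 0, 0, -0.038, 0.036, 0, -1, 0, 0, 0, -0.038, 0.036, 0, -1, 0, 0, 0, -0.038, 0.036, 0, -1, 0, 0, 0, -0.038, 0.036, 0, -1, 0, 0, -10.5, 0, 0, 0, -1, 0, 0, -10.5, 0, 0, 0, -1, 0, 0, -10.4, 0, 0, 0, -1]'

```text
clock: 30.25
eef_pos: [646.9, -47.3, 150.6]
tool_rot: [3.141, -0.001, -2.693]
force: [-0.5, 0.0, -0.5]
width: 85.2
gripper_force: 0.0
```

```bash
python3 look.py w6; python3 - <<'E'
from h import *
import pickle
s,c,im=pickle.load(open("w6.pkl","rb"))
print(delta([648.3,-48.2,s["eef_pos"][2]],[np.pi,0,3.585]))
print(proj(c,[648,-48,56]))
hsv=cv2.cvtColor(im,cv2.COLOR_RGB2HSV)
m=((hsv[:,:,1]<45)&(hsv[:,:,2]>120)).astype(np.uint8)
n,l,st,ce=cv2.connectedComponentsWithStats(m)
for i in range(1,n):
    if st[i,4]>60:
        r=cv2.minAreaRect(np.argwhere(l==i)[:,::-1].astype(np.float32));print(st[i],r)
E
```

```text
30.25 [646.9 -47.3 150.6] [ 3.141e+00 -1.000e-03 -2.693e+00] [-0.46  0.03 -0.46]
tcp stand x,y -0.24611168297947048 -187.84420676804606
(array([ 0.03, -0.03,  0.58]), array([-0.001 , -0.0012,  0.0001]))
[320.63877184 193.14787008]
[529  85  17  19 179] ((537.304931640625, 93.7439193725586), (9.838947296142578, 19.209373474121094), 38.65980911254883)
[  46  150  170   65 2541] ((130.7323760986328, 178.12863159179688), (173.60020446777344, 31.43484115600586), 14.931416511535645)
[308 166  22  36 533] ((318.5, 183.5), (35.0, 21.0), 90.0)
[556 249   7  25  69] ((559.0751342773438, 260.9884338378906), (24.329151153564453, 3.4973154067993164), 81.25383758544922)
[311 275  67  42 278] ((344.1323547363281, 295.2793884277344), (75.63087463378906, 4.115965843200684), 30.963754653930664)
[550 275  15  22  73] ((560.9865112304688, 286.4189453125), (14.879697799682617, 18.59962272644043), 35.53767776489258)
[490 379  21  15 130] ((500.79998779296875, 384.3999938964844), (24.149534225463867, 8.049844741821289), 26.56505012512207)
```

```bash
python3 - <<'E'
from h import *
import pickle
s,c,im=pickle.load(open("w6.pkl","rb"))
g=im.astype(int).max(2)
for r in range(148,212,2):print(r,*["%3d"%x for x in g[r,300:340:1]])
R=Ro.from_euler('xyz',s["tool_rot"]);O=np.array([648.3,-48.2,0])
for z,w,l in((56,6,14),(24,11,19),(0,11,19)):
    print(z,[proj(c,O+R.apply([x,y,0])*[1,1,0]+[0,0,z]).round(1) for x in(l,-l) for y in(-w,w)])
E
```

```text
148 124 127 125 125 124 127 124 122 124 124 122 120 120 121 122 124 129 123 125 127 127 128 126 127 126 130 132 131 129 130 135 131 134 133 136 132 133 133 137 139
150 123 122 125 123 125 127 125 127 123 126 127 121 123 122 121 120 122 122 122 126 126 122 126 128 124 128 128 124 123 129 126 129 127 133 133 127 133 132 134 136
152 121 121 120 122 126 125 122 126 125 122 124 126 127 128 126 123 126 125 120 124 122 120 125 123 125 123 126 126 127 124 125 126 126 130 133 128 131 128 130 133
154 120 122 122 122 119 122 122 119 122 123 125 125 123 125 122 123 126 128 125 123 122 122 124 123 121 127 124 126 125 126 125 127 128 124 127 129 128 129 131 131
156 119 117 121 117 116 121 119 119 123 122 120 122 122 120 121 120 125 126 124 127 128 124 125 126 125 124 124 121 122 125 123 126 126 126 125 124 127 128 128 125
158 121 118 121 115 118 117 118 118 115 120 117 119 124 122 119 121 123 122 125 125 124 126 125 126 123 126 123 128 129 125 123 124 123 124 124 126 124 126 126 126
160 131 131 125 125 120 119 123 117 113 116 117 117 117 116 121 122 122 120 120 121 122 123 121 124 121 121 123 122 
[... 3734 characters left out ...]
4  95  91  89 140 156 164 199 209 210 207 210 209 209 211 211 210 208 207 205 210 205
208  93  92  92  93  97  94  97  93  95  95  95  95  99  98  99 100  96 100 100  94 101 169 207 209 210 206 209 207 209 211 210 208 209 209 209 213 211 213 211 210
210  96  93  99  94  94  92  95  94  93  96  94  97  93  97  95  96  93  94  93  97 167 205 209 205 207 207 205 205 204 206 205 208 206 210 207 208 209 212 210 211
56 [array([313.7, 178.6]), array([326.9, 178.6]), array([313.9, 207.6]), array([326.7, 207.6])]
24 [array([309.5, 166.4]), array([331.3, 166.4]), array([310. , 202.3]), array([331. , 202.3])]
0 [array([310.4, 162.1]), array([330.7, 162.1]), array([310.7, 195.7]), array([330.4, 195.7])]
```

The tab top is seen at u 312.5–325, v 177.5, about 2.6 mm to the tool's -y of the TCP, and the yaw is aligned. I descend until the tips stand around the tab, then close.

>>> carry_out --deltas '[0, 0, 0, 0, -0.0026, 0.03, -1, 0, 0, 0, 0, 0, 0.045, -1, 0, 0, 0, 0, 0, 0.045, -1, 0, 0, 0, 0, 0, 0.02, -1, 0, 0, 0, 0, 0, 0.0105, -1, 0, 0, 0, 0, 0, 0, -1, 0, 0, 0, 0, 0, 0, 1, 0, 0, 0, 0, 0, 0, 1, 0, 0, 0, 0, 0, 0, 1, 0, 0, 0, 0, 0, 0, 1, 0, 0, 0, 0, 0, 0, 1]'

```text
clock: 31.68
eef_pos: [648.7, -50.0, 1.1]
tool_rot: [-3.141, 0.001, -2.699]
force: [-0.8, -0.2, 3.3]
width: 10.3
gripper_force: 60.1
```

>>> carry_out --deltas '[0, 0, 0, 0, 0, -0.02, 1, 0, 0, 0, 0, 0, -0.05, 1, 0, 0, 0, 0, 0, -0.06, 1, 0, 0, 10.5, 0, 0, 0, 1, 0, 0, 10.5, 0, 0, 0, 1, 0, 0, 10.4, 0, 0, 0, 1, 0, 0, 0, 0.0475, 0.0007, 0, 1, 0, 0, 0, 0.0475, 0.0007, 0, 1, 0, 0, 0, 0.0475, 0.0007, 0, 1, 0, 0, 0, 0.0475, 0.0007, 0, 1, 0, 0, 0, 0, 0, 0, 1, 0, 0, 0, 0, 0, 0, 1]'

```text
clock: 33.17
eef_pos: [461.3, -27.1, 131.7]
tool_rot: [3.141, 0.003, 3.036]
force: [0.7, 0.8, -0.7]
width: 10.8
gripper_force: 59.6
```

```bash
python3 look.py w7; python3 - <<'E'
import pickle,cv2
s,c,im=pickle.load(open("w7.pkl","rb"));print(s["width"],s["gripper_force"])
cv2.imwrite("pics/w7z.png",cv2.resize(im[100:290,170:470,::-1],None,fx=2.6,fy=2.6,interpolation=cv2.INTER_CUBIC))
E
```

```text
33.175 [461.3 -27.1 131.7] [3.141e+00 3.000e-03 3.036e+00] [ 0.7   0.82 -0.65]
tcp stand x,y 0.4257806911099612 -1.2109691424295264
10.819828241476754 59.64639365673065
```

View pics/w7z.png

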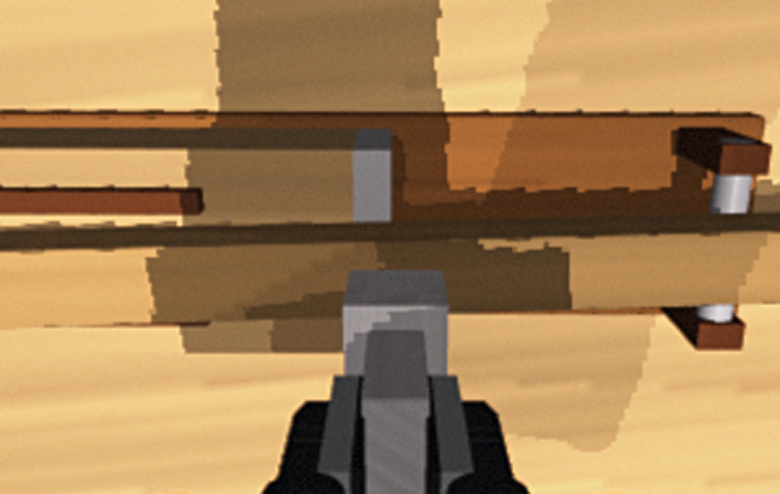

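The saddle hangs upright in the grip: leg bottom at crop (349–441,271), roof edge at (343–448,305). The steel edge line is at crop x ≈ 391, and the beam's long top edges cross it at about y 241 and 312.

```bash
python3 - <<'E'
from h import *
import pickle
s,c,im=pickle.load(open("w7.pkl","rb"));g=im.astype(float).sum(2)/3
a=0.105;S=np.array([np.sin(a),np.cos(a)]);L=np.array([-S[1],S[0]]);E=np.array([460.1,-27.4])
def st(u,v,z): d=ray(c,(u,v),z)[:2]-E; return np.round([d@S,d@L],1)
q=lambda x,y:(170+x/2.6,100+y/2.6)
print("edge near",st(*q(392,150),60),st(*q(392,221),60))
for x in(200,300,390,460,560):  # near/far top edges by gradient
    u=int(q(x,0)[0]);p=g[:,u-3:u+4].mean(1)
    n=185+np.argmax(p[187:200]-p[185:198])+1; zz=84-0.07*((u-320.6)*.52)
    print(u,"near v",n,st(u,n,zz))
for x,y in((0,326),(150,321),(470,309),(600,305),(700,302)):
    u,v=q(x,y);print("far",u,v,st(u,v,84-0.07*(u-320.6)*.52))
z0=s["eef_pos"][2]-1.1
print("leg",st(*q(349,271),z0),st(*q(441,271),z0),"roof",st(*q(343,305),z0+24),st(*q(448,305),z0+24))
d=s["eef_pos"][:2]-E;print("tcp",d@S,d@L)
b=cv2.resize(im[180:245,295:350],None,fx=1,fy=1);gg=b.astype(int).max(2)
for r in range(198,226,2):print(r,g[r,298:346].astype(int))
E
```

```text
edge near [-0.4 34.6] [-0.4 11.5]
246 near v 194 [-57.   11.5]
285 near v 193 [-27.6  11.9]
320 near v 193 [-0.9 11.5]
346 near v 191 [19.  12.8]
385 near v 191 [49.3 12.4]
far 170.0 225.3846153846154 [-117.1  -13. ]
far 227.69230769230768 223.46153846153845 [-73.  -12.2]
far 350.7692307692308 218.84615384615384 [ 23.4 -10.2]
far 400.7692307692308 217.30769230769232 [63.4 -9.6]
far 439.2307692307692 216.15384615384613 [94.5 -9.1]
leg [-10.4  18. ] [11.4 17.9] roof [-10.3  18.5] [11.4 18.5]
tcp 0.4257806911099612 -1.2109691424295264
198 [82 80 84 85 81 80 82 87 82 82 82 83 81 83 81 80 83 63 60 61 61 61 59 58
 61 59 60 63 63 61 57 61 61 62 60 60 62 60 63 60 60 60 61 60 62 59 61 62]
200 [84 80 81 80 81 83 83 80 83 79 79 83 82 81 81 84 78 69 64 68 62 55 56 57
 61 59 58 58 59 61 62 62 57 58 61 57 60 58 61 60 62 62 61 63 60 62 62 62]
202 [82 83 84 85 79 81 81 85 84 81 83 83 83 84 81 83 81 78 82 82 63 60 59 63
 58 59 61 61 60 60 61 62 62 61 61 60 60 61 59 62 65 62 60 67 61 60 61 65]
204 [87 85 83 85 84 85 82 79 75 79 81 78 77 80 80 81 78 79 78 80 81 80 84 79
 83 77 79 82 81 79 82 79 80 78 7
[... 1047 characters left out ...]
60 156 156 160 155 159 154 152 152 149 153 157 153
 141 136 132 119 117 115 111 112  87  63  55  56]
220 [ 60  57  58  83 150 155 150 153 153 151 153 155 153 155 153 156 153 148
 152 154 151 127 113 107 111 110 111 112 111 109 110 109 110 111 114 114
 115 112 112 113 115 111 111 105 101  99  96 101]
222 [ 68  72  73  96 148 156 148 154 153 151 149 151 155 152 155 157 154 153
 155 154 156 156 120 109 108 109 112 112 112 110 111 108 110 115 113 115
 115 114 115 114 114 113 107 110 155 178 178 178]
224 [ 83  85  79  86 150 155 148 154 155 149 152 155 155 155 151 124 112 111
 111 114 111 113 112 110 110 110 110 113 112 110 115 110 113 111 115 119
 116 113 115 114 113 112 107 106 155 173 172 172]
```

>>> carry_out --deltas '[4, 0, 0, 0, 0, 0, 1, 0, 0, -0.7, 0.0012, 0.0037, 0, 1, 0, 0, 0, 0, 0, 0.012, 1, 0, 0, 0, 0, 0, 0.013, 1, 0, 0, 0, 0, 0, 0.01, 1, 0, 0, 0, 0, 0, 0, 1, 0, 0, 0, 0, 0, 0, 1]'

```text
clock: 34.1
eef_pos: [458.7, -26.1, 95.4]
tool_rot: [-3.072, -0.001, 3.048]
force: [0.6, 0.8, -0.0]
width: 10.8
gripper_force: 59.6
```

```bash
python3 look.py w8; python3 - <<'E'
from h import *
import pickle
s,c,im=pickle.load(open("w8.pkl","rb"));g=im.astype(float).sum(2)/3
a=0.105;S=np.array([np.sin(a),np.cos(a)]);L=np.array([-S[1],S[0]]);E=np.array([460.1,-27.4])
def P(x,l,z):return proj(c,[*(E+S*x+L*l),z]).round(1)
print("pred edge",P(-.4,35,60),P(-.4,11.5,60)," beam top near@x",[P(x,12.3,84-.07*x) for x in(-40,0,40)],"far",[P(x,-11.5,84-.07*x) for x in(-40,40)])
d=s["eef_pos"][:2]-E;print("tcp",d@S,d@L,s["eef_pos"][2])
T=Ro.from_euler('xyz',s["tool_rot"])
for h in(0,24):print("pred saddle",h,[proj(c,s["eef_pos"]+T.apply([19+.5,y+.1,1.1-h])).round(1) for y in(-11,11)])
for u in(262,280,292,352,368,385):
  print(u,g[150:232:2,u-2:u+3].mean(1).astype(int))
for u in(316,321,326):print("s",u,g[150:232:2,u-1:u+2].mean(1).astype(int))
for r in(160,165,170,206,212):print("r",r,g[r,290:356].astype(int))
E
```

```text
34.1 [458.7 -26.1  95.4] [-3.072e+00 -1.000e-03  3.048e+00] [ 0.57  0.75 -0.01]
tcp stand x,y 1.1758955767191988 1.5511137837099889
pred edge [323.6 169.8] [323.1 201.4]  beam top near@x [array([260.2, 210.7]), array([321.4, 211.4]), array([382.5, 212. ])] far [array([261.9, 243.8]), array([380., 245.])]
tcp 1.1758955767191988 1.5511137837099889 95.39446083248448
pred saddle 0 [array([304. , 203.6]), array([339.8, 203.6])]
pred saddle 24 [array([301.6, 217.4]), array([342.4, 217.5])]
262 [ 37 108 125 120  56  56  57  58  53 146 190 188 187 188 186 185 183 186
 186 187 188 188 189 197 204 206  37  47  56  56  55  95 102 101 102  99
  99 102 103 102 101]
280 [ 64  92 116 120  59  58  57  57  57  66 109 105 106 107 106 104 103 103
 104 105 106 107 106 111 117  86  44  48  50  52  56  96 100 100 101 101
  99  94  92  90  66]
292 [ 72  47  61  64  57  58  56  55  57  62 109 105 106 108 107 103 104 104
 104 106 107 106 105 111 116 117  43  49  51  49  49  94 100  99  98  91
  88  89  74  69  68]
352 [126  38  58  60  64  64  62  61  63  66  68  68  67  65  67  65  60  65
  66  55  49  49  
[... 1349 characters left out ...]
62 65 63]
r 170 [110 109 110 109 107 109 109 109 111 109 108 110 109 111 108 105 139 141
 137 137 139 138 142 138 140 136 137 139 121 124 120 125 126  73  56  61
  53  47  51  49  44  45  65  69  67  66  69  68  68  69  66  66  66  65
  67  69  68  66  69  70  71  67  67  67  70  67]
r 206 [50 51 49 54 54 51 47 50 49 46 54 49 48 60 83 85 87 86 84 83 87 82 82 82
 85 85 83 81 83 86 86 87 83 86 85 81 85 85 88 83 87 82 85 82 84 85 81 83
 86 84 70 50 49 48 49 52 48 50 50 49 46 47 49 49 46 47]
r 212 [95 94 93 94 94 93 95 92 96 92 93 92 88 89 85 88 84 83 83 87 85 88 83 85
 84 83 82 85 87 81 84 86 80 81 83 85 80 83 85 81 80 83 83 86 85 88 82 84
 88 86 85 76 62 60 57 63 58 61 59 59 60 56 57 56 59 58]
```

Leg bottom at v ≈ 203, u 303.5–340.3; beam near edge at v ≈ 211; steel edge at u ≈ 323. The saddle needs a 1.5 mm sideways shift and then about 26 mm down along the beam normal.

>>> carry_out --deltas '[0, 0, 0, -0.0015, 0.0005, 0, 1, 0, 0, 0, 0, 0, 0, 1, 0, 0, 0, 0, 0, 0.006, 1, 0, 0, 0, 0, 0, 0.006, 1, 0, 0, 0, 0, 0, 0.006, 1, 0, 0, 0, 0, 0, 0.005, 1, 0, 0, 0, 0, 0, 0, 1, 0, 0, 0, 0, 0, 0, 1]'

```text
clock: 35.15
eef_pos: [460.1, -27.0, 72.5]
tool_rot: [-3.072, -0.001, 3.048]
force: [-0.0, 0.0, -0.6]
width: 10.8
gripper_force: 59.6
```

```bash
python3 look.py w9; python3 - <<'E'
from h import *
import pickle
s,c,im=pickle.load(open("w9.pkl","rb"));g=im.astype(float).sum(2)/3
a=0.105;S=np.array([np.sin(a),np.cos(a)]);L=np.array([-S[1],S[0]]);E=np.array([460.1,-27.4])
def P(x,l,z):return proj(c,[*(E+S*x+L*l),z]).round(1)
print("edge",P(-.5,20,60),"near top",[P(x,12.4,84-.07*x) for x in(-60,60)])
T=Ro.from_euler('xyz',s["tool_rot"])
for h in(0,24):print("pred saddle",h,[proj(c,s["eef_pos"]+T.apply([19+.5,y+.1,1.1-h])).round(1) for y in(-11,11)])
for u in(240,270,380,410):print(u,g[190:250:2,u-2:u+3].mean(1).astype(int))
for u in(316,322,328):print("s",u,g[190:250:2,u-1:u+2].mean(1).astype(int))
print("r",g[210,290:356].astype(int))
print("r178",g[184,305:340].astype(int))
E
```

```text
35.15 [460.1 -27.   72.5] [-3.072e+00 -1.000e-03  3.048e+00] [-0.02  0.04 -0.63]
tcp stand x,y 0.34450056278884833 0.07248402711483538
edge [322.2 197.6] near top [array([216.7, 220.9]), array([423.3, 223.2])]
pred saddle 0 [array([304.1, 203.6]), array([339.9, 203.7])]
pred saddle 24 [array([301.6, 217.5]), array([342.4, 217.5])]
240 [193 195 195 195 197 195 200 206 210  89  49  52  60  62  60  57 135 175
 144 108 108 107 108 108 109 110 109 111 111 108]
270 [113 111 114 113 113 114 113 121 126  97  49  52  54  54  56  58  82 108
 105 108 107 108 104 102  89  70  72  73  73  73]
380 [70 70 53 53 51 51 54 55 55 54 47 47 48 52 52 49 50 67 68 71 72 71 72 73
 74 73 75 74 75 75]
410 [125  56  54  54  51  51  51  53  55  56  51  50  50  53  57  54  61  67
  68  70  72  71  71  73  75  75  74  73  73  74]
s 316 [141 142 140 140 141 102 102  93  89  91  85  93  90  90 175 174 172 172
 166  85  90  90  91  89  89  87  88  86  83  83]
s 322 [ 89  89  82  80  81  72  74  94  90  88  88  88  90  89 175 171 172 171
 166  89  94  92  94  92  91  88  90  88  86  87]
s 328 [ 52  56  54  53  55  55  52  94  91  93  91  91  89  87 176 173 170 173
 166  87  85  86  87  86  87  86  88  87  86  87]
r [48 48 50 50 51 51 49 51 49 54 48 49 49 85 93 93 88 88 92 87 92 88 85 85
 84 88 86 82 85 86 86 85 87 91 90 91 91 91 91 91 89 92 93 91 92 89 92 86
 90 95 96 67 43 48 46 46 46 47 48 49 49 48 47 48 49 49]
r178 [142 141 143 140 143 143 143 142 143 139 142 145 141 145 143 143 127  78
  62  64  62  50  49  50  52  51  51  51  71  70  71  68  71  71  70]
```

>>> carry_out --deltas '[0, 0, 0, 0, -0.0006, 0.001, 1, 0, 0, 0, 0, 0, 0.001, 1, 0, 0, 0, 0, 0, 0.0008, 1, 0, 0, 0, 0, 0, 0, 1, 0, 0, 0, 0, 0, 0, 1]'

```text
clock: 35.83
eef_pos: [459.9, -27.8, 69.7]
tool_rot: [-3.072, -0.001, 3.048]
force: [0.7, -0.1, 0.3]
width: 10.8
gripper_force: 59.6
```

>>> carry_out --deltas '[0, 0, 0, 0, 0, 0.0005, 1, 0, 0, 0, 0, 0, 0, 1, 0, 0, 0, 0, 0, 0, -1, 0, 0, 0, 0, 0, 0, -1, 0, 0, 0, 0, 0, 0, -1, 0, 0, 0, 0, 0, 0, -1, 0, 0, 0, 0, 0, -0.01, -1, 0, 0, 0, 0, 0, -0.03, -1, 0, 0, 0, 0, 0, -0.04, -1, -4, 0, 0, 0, 0, -0.04, -1, 0, 0, 0, 0, 0, 0, -1]'

```text
clock: 37.2
eef_pos: [463.1, -20.7, 192.3]
tool_rot: [3.14, 0.006, 3.046]
force: [0.1, 0.6, -0.5]
width: 85.2
gripper_force: 0.0
```

```bash
python3 look.py w10; python3 - <<'E'
from h import *
import pickle
s,c,im=pickle.load(open("w10.pkl","rb"));g=im.astype(float).sum(2)/3
a=0.105;S=np.array([np.sin(a),np.cos(a)]);L=np.array([-S[1],S[0]]);E=np.array([460.1,-27.4])
def P(x,l,z):return proj(c,[*(E+S*x+L*l),z]).round(1)
print("edge",P(-.5,20,60),"near top tipped",[P(x,12.4,84-.07*x) for x in(-120,-60,60,85)],"level",[P(x,12.4,84) for x in(-120,-60,60,85)])
for z,w,l in((56,6,14),(24,11,19),(0,11,19)):print("saddle",z,[P(x-.3+.07*(z+8),y+.5,68+z-.07*x) for y in(l,-l) for x in(-w,w)])
cv2.imwrite("pics/w10z.png",cv2.resize(im[90:280,120:520,::-1],None,fx=2,fy=2,interpolation=cv2.INTER_CUBIC))
E
```

```text
37.2 [463.1 -20.7 192.3] [3.14  0.006 3.046] [ 0.05  0.61 -0.52]
tcp stand x,y 6.93407007755209 -2.2508168053426347
edge [314.6 160.2] near top tipped [array([184.7, 173.6]), array([250.6, 173.2]), array([376.7, 172.3]), array([402.1, 172.2])] level [array([188.5, 171.6]), array([251.6, 172.2]), array([377.5, 173.3]), array([403.6, 173.5])]
saddle 56 [array([311.3, 181.1]), array([325.9, 180.9]), array([311.4, 212.9]), array([325.4, 212.7])]
saddle 24 [array([304.5, 167.2]), array([328.4, 167.1]), array([304.8, 206.3]), array([327.8, 206. ])]
saddle 0 [array([304.1, 162.2]), array([326.2, 162.2]), array([304.4, 198.7]), array([325.7, 198.4])]
```

View pics/w10z.png

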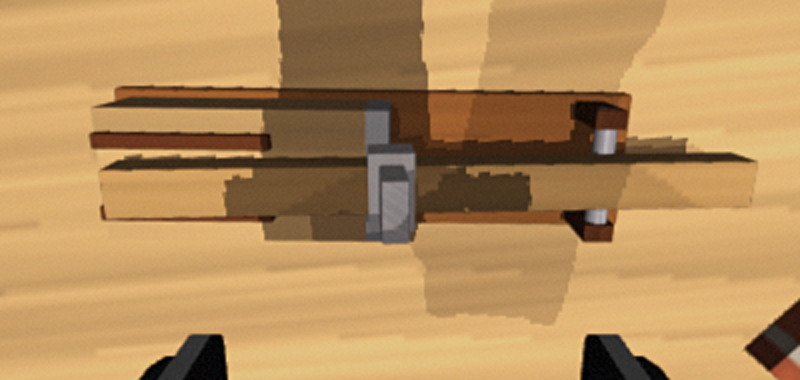

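The saddle sits where predicted for fully down: roof at u 304.5–327, v 166.5, over the edge line at u 314.5. The beam is still tipped, with its tail edge at v 174.5 (tipped 173.6, level 171.6), and the gripper is clear.

```bash
python3 -c "
from cell import ctrl
print(ctrl.finish_job())"
```

```text
the job is handed in; nothing more can be done
None
```

The beam was slid out until it tipped onto the catch bar by itself, the saddle was set fully down astride it above the fulcrum edge, and the job was handed in at about 37 s; no verdict was returned.

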